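Put the lacquered ball away in the tilt-out bin

TASK

Pick the red lacquered wooden ball off its drying ring and lower it gently, without dropping or pressing it, down onto the floor of the bin that leans out of the dust cabinet, letting go of it only there, while the bin still stands open. Then push the bin's green front shut, gently, until it goes past its catch and is fully home, with the ball still inside. Leave the stack of slats, the glue bottle and the sanding block alone.

Things in the scene. Friction and masses are not known exactly. Their poses are not given: they have to be found in the camera images.
- ball_center (a point): centre of the loose, red lacquered wooden ball, 56 mm diameter, about 50 to 85 g. It starts on a dark wooden drying ring (32 mm radius at the foot, 26 mm at the top, 30 mm high, fixed to the table, hollow on top), the ball's centre about 50 mm above the table
- bin_in (a point): centre of the inner floor of the open-topped plywood bin. Axes turn with the bin: z out of its mouth, y along the hinge, x from the green front to the back wall. Inside 85 mm (x) by 160 mm (y), walls 8 mm; above this floor the front stands 80 mm, the sides 75, the back 70. The open bin leans to the robot, its back wall overhanging the floor: come in along the bin's own axis
- bin_rim (a point): middle of the top edge of the green front's outer face (front 188 mm wide, 12 mm thick, 150 mm high), same axes as bin_in; it is at (-12, 0, +150) mm from bin_hinge in those axes
- bin_hinge (a point): middle of the bin's hinge line, at the lower inner edge of the green front, 12 mm above the table; same axes as bin_in, so x is level and points into the cabinet when shut. The fixed plywood cabinet is 216 mm wide and reaches 115 mm back from the hinge line; its top is 198 mm above the table, the top board starting 20 mm behind the hinge line
- bin (a joint): lean of the bin in rad: 0 is shut and upright (a hard stop), larger leans out to the robot about the hinge line; starts between 0.58 and 0.70, stop at 0.75. A stiff hinge (0.3 N m) holds it wherever it is left. A spring ball catch must be passed at about 0.05 rad; fully home is below 0.02. Pushing at the top edge of the front takes about 3 to 8 N
- slats: bystander: loose stack of light wooden slats, 74 x 96 x 81 mm high, origin at the centre of its underside
- glue: bystander: white glue bottle with red cap, 56 mm diameter, 140 mm high, loose, origin at the centre of its underside
- sander: bystander: cork sanding block, 110 x 60 x 25 mm, loose, origin at the centre of its underside
There are look-alikes about, which are no part of the job. Of the things that look like the part that bears ball_center, the middle-sized one is meant.

How it is judged (in metres and radians):
On the way:
1. the ball lies at the bottom of the bin, let go and at rest, while the bin still leans out (more than 0.35 rad) (z of ball_center in the frame of bin_in between 0.02 and 0.036 m and x of ball_center in the frame of bin_in between -0.03 and 0.03 m and y of ball_center in the frame of bin_in between -0.06 and 0.06 m and contact force between the fingers and ball below 0.1 N and linear speed of ball below 0.03 m/s and value of joint bin above 0.35 rad), for 0.2 s.
At the end, for the whole second after the job is handed in: The bin is shut to within 0.02 rad of its stop, past its catch, with the ball lying on its floor (value of joint bin below 0.02 rad and z of ball_center in the frame of bin_in between 0.02 and 0.036 m and x of ball_center in the frame of bin_in between -0.03 and 0.03 m and y of ball_center in the frame of bin_in between -0.06 and 0.06 m); the robot touches nothing.
It fails at once if the ball is pressed or knocked against the bin with more than 20 N (contact force between ball and bin above 20 N).
It fails at once if the ball is dropped into the bin: let go over or in it with its underside more than 20 mm above the bin's floor (contact force between the fingers and ball below 0.1 N and z of ball_center in the frame of bin_in between 0.048 and 0.3 m and x of ball_center in the frame of bin_in between -0.05 and 0.05 m and y of ball_center in the frame of bin_in between -0.09 and 0.09 m).
It fails at once if the slats are moved more than 20 mm (distance of slats from where it was at the start of the episode above 0.02 m).
It fails at once if the glue bottle is moved more than 20 mm (distance of glue from where it was at the start of the episode above 0.02 m).
It fails at once if the sanding block is moved more than 20 mm (distance of sander from where it was at the start of the episode above 0.02 m).
It also fails if it takes over 58 s, if anything falls off the work surface, if the arm or the gripper's body presses on something with over 40 N, if the wrist force passes 120 N, or if a joint passes its speed limit or range.

ROBOT

A 6-joint arm with a two-finger parallel gripper is mounted at the origin on the work surface. World frame = base frame: x ahead of the robot, y to its left, z up, the work surface at z = 0. Lengths are in mm, angles in rad, forces in N, time in s.
With the tool pointing down it reaches from about 350 to 875 mm from the base axis. Payload 4.2 kg.
Tool frame: the origin (TCP) lies between the finger pads; the fingertips stand 14 mm ahead of it and the grasp point (between the pads) lies 5 mm behind it; x points along the fingers, y is the direction in which the jaws open and shut, and the axes are right-handed (so a half turn about x gives the same grasp; the last joint's range is limited). The gripper opens to 87 mm and grips with 3 to 60 N. Pads are 19 mm wide; open, the fingers measure 117 mm over their backs; the gripper's body (75 mm by 190 mm) begins 51 mm behind the grasp point.
Start: joints at [-1.062, 0.385, 0.008, 0, -1.194, -0.259], TCP at [154.523, -605.575, 198.05] pointing down, gripper open.
Joint ranges: [-3.14, 3.14], [-1.21, 2.06], [-1.07, 1.41], [-3.16, 2.05], [-2.99, -0.16], [-3.1, 3.1]. Speed limits (rad/s): [2.79, 2.79, 3.14, 3.14, 3.14, 3.14].

INTERFACE

Orientations are given as a rotation vector (axis times angle).
In Python, from plant import r gives the robot as it stands. The module is installed in compiled form; this text tells all that it offers.
- The arm moves only by the tool arm_command, never from a script. Its argument "motion" is a list of rows, each a list of 3 entries, a list of its own where there are three numbers: the closure, from 0 (fully open) to 1 (shut), then the shift along the tool's x, y, z in cm, then the turn about the tool's x in degrees. A call has 1 to 8 rows; each row is the pose to reach, as a shift and turn from the pose commanded when the call began, along the tool's axes at that moment; what a row does not reach only later rows make up. A row lasts 1/8 s, in which the tool goes at most 62.5 mm and 10.7 degrees, less where a joint would pass 70% of its speed; a pose out of reach is approached as far as the arm can. A call with a gripper value outside its range is refused whole. The fingers move at their own pace and stop on an object; "newtons" is the grip in N (left out, the last holds). Time passes only in rows, so rows that repeat a pose let the fingers close. It gives the time, the measured TCP pose, the force and the opening at its end, in the units of the state.
- r.observe(): the state, without advancing time (a new reading comes with each control period).
- r.read_camera(name): name is "scene" or "top" or "wrist"; returns the picture (400x640x3 uint8, red, green, blue); there is no depth.
- r.camera_info(name): a dict with "vfov" (degrees; the focal length in pixels is half the picture's height over the tangent of half this angle, whatever the lens; pixels are square), "cx", "cy" (the principal point, pixels), "k1" (the pictures are not rectified: a ray, as slopes to the right and down, at radius r is drawn at 1 + k1 r^2 times it, then the intrinsics apply), "position" and "rotation" of the camera in the world. Camera axes: x right, y down, z forward; pixel columns grow to the right and rows downward; lengths in mm; the calibration is good to about 2 mm. A picture is of the moment at which its call begins: read the wrist's pose just before it. camera_info takes no time and is no camera call; for the wrist camera it gives the pose at the moment of the call.
- r.sign_off(): hands the job in, once; it reports no verdict.
Trained networks look in the newest picture that a camera, given by its name, has taken for a name from the list of things; names that differ only in an ending like _2 or _b are one class to them, and where a whole thing is asked for, a point or a joint stands for the part that bears it (a point fixed in the world has none). Each returns a list of dicts, best first, with "score" (0 to 1); they miss things now and then, are a little off and sometimes report something else, mostly with a low value. They report only what shows in the picture. A call takes as long as a camera call. They do not tell look-alikes from the thing itself.
- r.boxes_of(name, camera): "xy" ([column, row] in pixels, amid what is visible of it).
- r.outline_of(name, camera): "region" (400x640 bool, what is visible of it) and "xy" ([column, row] in pixels, amid what is visible of it).
The state is a dict: "t": time; "joint_pos": joint angles; "joint_vel": joint speeds; "tau": joint torques, N m; "ee_pos": TCP position; "tcp_rot": TCP orientation; "contact_force": force on the tool from outside, world axes, zero at the start; "moment": the same for the moment, N m; "finger_gap": finger opening in mm.
Only numpy, scipy, OpenCV 4.12 (cv2) and the standard library are available. Lean on these libraries where they do the work, as an engineer would, in place of code of your own. Each camera call takes 0.05 s, during which the arm holds its last target. There are 200 camera calls.

## Working session

There is one attempt and no reset: what is moved stays moved. The work goes in short steps, Python scripts to look and compute and a tool call to move; the robot and the scene stay as the last step left them, time stands still between calls to the robot, and variables do not carry over. Pictures are saved under pics/ and viewed, about 8 in all and at most 12, crops included, and the job is handed in when it is done.

Besides the shell and the picture viewer there is one more tool, called after ">>>" as name(argument=value, ...), one argument or row to a line, values as JSON. arm_command: Moves the arm, as the interface text tells. Its arguments: {"type":"object","properties":{"motion":{"type":"array"},"newtons":{"type":"number"}},"required":["motion"]}

```bash
mkdir -p pics; cat > h.py <<'E'
from plant import r
import numpy as np, cv2
from scipy.spatial.transform import Rotation as R
def rotm(x):
    x=np.array(x,float); return x if x.shape==(3,3) else R.from_rotvec(x).as_matrix()
def cam(n):
    c=r.camera_info(n); f=200/np.tan(np.radians(c['vfov'])/2); return c,f
def ray(n,uv,c=None):
    if c is None: c=r.camera_info(n)
    f=200/np.tan(np.radians(c['vfov'])/2)
    d=np.array([(uv[0]-c['cx'])/f,(uv[1]-c['cy'])/f]); s=d.copy()
    for _ in range(30): s=d/(1+c['k1']*(s@s))
    v=rotm(c['rotation'])@np.array([s[0],s[1],1]); return np.array(c['position'],float),v/np.linalg.norm(v)
def onz(n,uv,z,c=None):
    p,v=ray(n,uv,c); return p+v*(z-p[2])/v[2]
def proj(n,P,c=None):
    if c is None: c=r.camera_info(n)
    f=200/np.tan(np.radians(c['vfov'])/2)
    q=rotm(c['rotation']).T@(np.array(P,float)-np.array(c['position'])); s=q[:2]/q[2]
    s=s*(1+c['k1']*(s@s)); return np.array([c['cx']+f*s[0],c['cy']+f*s[1]])
def tri(obs):
    A=np.zeros((3,3));b=np.zeros(3)
    for p,v in obs:
        M=np.eye(3)-np.outer(v,v);A+=M;b+=M@p
    return np.linalg.solve(A,b)
E
python3 - <<'E'
from h import *
print(r.observe())
for n in ("scene","top","wrist"):
    print(n,r.camera_info(n)); im=r.read_camera(n); cv2.imwrite(f"pics/{n}0.png",im[:,:,::-1])
    if n!="wrist":
        for k in ("ball_center","bin","slats","glue","sander"):
            for b in r.boxes_of(k,n): print(n,k,np.round(b['xy']),round(b['score'],2), np.round(onz(n,b['xy'],50 if k=="ball_center" else 40)))
E
```

```text
{'t': 0.0, 'joint_pos': array([-1.06241937e+00,  3.85602314e-01,  6.63104163e-03, -5.14923402e-04,
       -1.19402277e+00, -2.58569409e-01]), 'joint_vel': array([-2.20597400e-03,  1.16685529e-03,  7.71483546e-04, -1.33061413e-03,
       -1.21215421e-04,  6.75158991e-05]), 'tau': array([ 1.41848082e-03, -3.90661919e+01,  1.87402439e+01,  4.21969593e+00,
        1.10295473e-02, -1.91135400e-04]), 'ee_pos': array([ 154.3472505 , -604.9578507 ,  196.93173971]), 'tcp_rot': array([-0.19422218,  1.56227713,  0.19771249]), 'contact_force': array([-0.90399141, -0.50001686, -0.70697544]), 'moment': array([-0.00906144,  0.02735384,  0.01992447]), 'finger_gap': 86.85006534301013}
scene {'vfov': 52.46468133677713, 'cx': 318.74249264278836, 'cy': 203.47191990167144, 'k1': -0.0071513453647334725, 'position': array([1041.43644348, -361.67230343,  954.5824171 ]), 'rotation': array([-2.2576061 , -1.18846094,  0.38796018])}
scene ball_center [401. 227.] 0.81 [681. 153.  50.]
scene ball_center [419. 191.] 0.6 [617. 277.  50.]
scene ball_center [390. 190.] 0.57 [569. 212.  50.]
scene bin [258. 234.] 0.65
[... 311 characters left out ...]
2236712, 1554.59422354]), 'rotation': array([-2.14251024,  2.19551881, -0.11515848])}
top ball_center [265. 173.] 0.83 [657. 167.  50.]
top ball_center [233. 188.] 0.64 [609. 278.  50.]
top ball_center [194. 250.] 0.53 [398. 412.  50.]
top ball_center [253. 198.] 0.5 [572. 209.  50.]
top bin [375. 196.] 0.92 [ 568. -215.   40.]
top slats [446. 222.] 0.7 [ 472. -460.   40.]
top glue [187. 172.] 0.85 [671. 440.  40.]
top sander [195. 250.] 0.92 [398. 412.  40.]
wrist {'vfov': 67.39067995794368, 'cx': 322.29273636284876, 'cy': 200.59847802302943, 'k1': 0.010694654600610552, 'position': array([  83.01109114, -623.18468943,  383.66930642]), 'rotation': array([1.81790382, 2.3366422 , 0.3160713 ])}
```

```bash
python3 - <<'E'
import cv2,numpy as np
s=cv2.imread('pics/scene0.png');t=cv2.imread('pics/top0.png')
a=cv2.resize(s[130:280,200:500],(800,400),interpolation=3)
cv2.imwrite('pics/a.png',a)
b=cv2.resize(t[120:280,160:480],(800,400),interpolation=3)
cv2.imwrite('pics/b.png',b)
E
```

```text
(no output)
```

View pics/a.png

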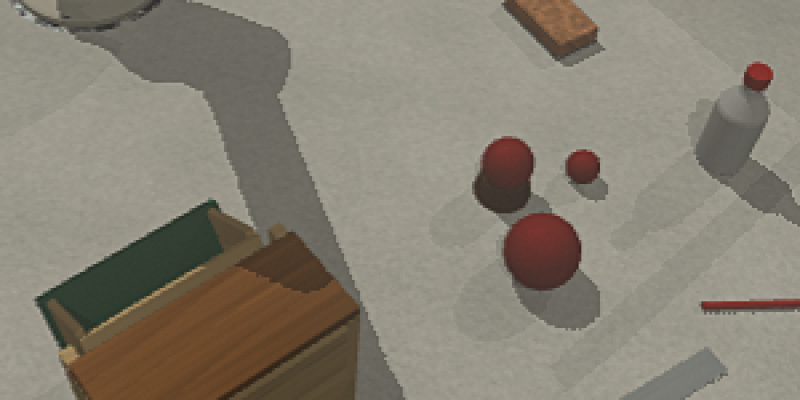

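View pics/b.png

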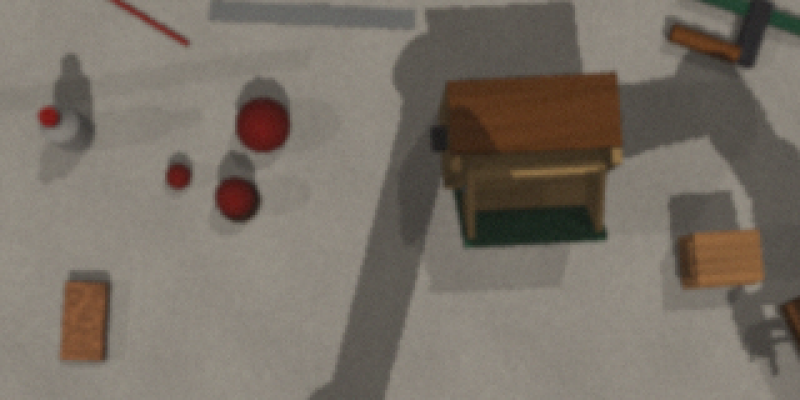

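The middle-sized ball on the dark ring is at scene (390,190) and top (253,198). The other two red balls are look-alikes. The bin's green front faces the robot, with its top edge at top ≈(344,218)-(402,215). The slats are on the right, at top (446,222).

```bash
python3 - <<'E'
from h import *
b=tri([ray('scene',(390,190)),ray('top',(253,198))]); print('ball tri',b)
for n in('scene','top'):
    im=cv2.imread(f'pics/{n}0.png'); 
    r.read_camera(n)
    for o in r.outline_of('ball_center',n):
        m=o['region']; ys,xs=np.nonzero(m); print(n,np.round(o['xy'],1),m.sum(),round(o['score'],2),xs.min(),xs.max(),ys.min(),ys.max(),xs.mean(),ys.mean())
    # red blob
    hsv=cv2.cvtColor(im,cv2.COLOR_BGR2HSV); u,v=((390,190) if n=='scene' else (253,198))
    m=((hsv[...,0]<8)|(hsv[...,0]>172))&(hsv[...,1]>130)
    k,l,st,ce=cv2.connectedComponentsWithStats(m.astype(np.uint8))
    for i in range(1,k):
        if np.hypot(*(ce[i]-[u,v]))<15: print('blob',ce[i],st[i], onz(n,ce[i],50))
s=cv2.imread('pics/scene0.png')[200:275,205:345];t=cv2.imread('pics/top0.png')[145:225,325:425]
cv2.imwrite('pics/c.png',np.vstack([cv2.resize(s,(560,300),interpolation=2),np.pad(cv2.resize(t,(375,300),interpolation=2),((0,0),(0,185),(0,0)))]))
E
```

```text
ball tri [571.13503817 207.8789505   55.34666604]
scene [401.7 225.3] 682 0.92 389 417 210 238 402.4824046920821 223.97947214076245
scene [390.2 192.7] 299 0.85 380 399 182 200 389.90301003344484 191.01672240802677
scene [419.5 193. ] 152 0.59 411 424 185 198 417.6118421052632 191.67105263157896
blob [389.98507463 186.64179104] [382 182  18  10 134] [559.08714675 219.41359499  50.        ]
blob [399. 193.] [399 193   1   1   1] [591.09552307 225.42343373  50.        ]
top [264.2 171.2] 371 0.82 255 275 159 180 264.9191374663073 169.266846361186
top [253.5 201.2] 216 0.59 245 262 191 206 253.0 198.15277777777777
top [232.2 190.4] 83 0.46 226 235 185 194 230.81927710843374 189.81927710843374
blob [253.89944134 198.90502793] [247 192  15  15 179] [568.39472348 205.30371104  50.        ]
```

View pics/c.png

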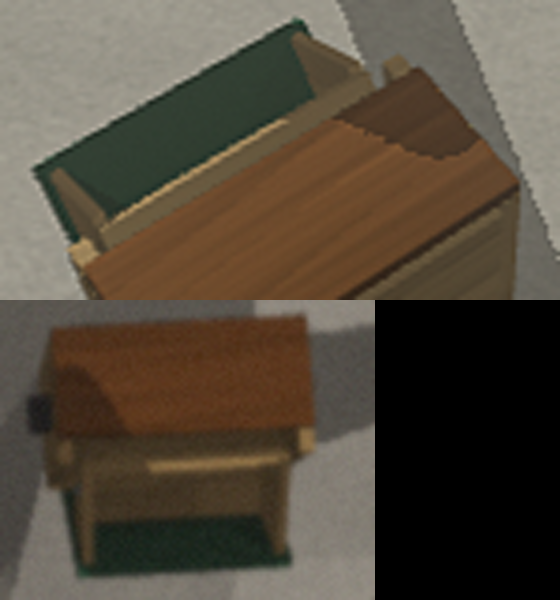

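```bash
cat > bin.py <<'E'
from h import *
def binframe(p):
    hx,hy,yaw,th=p
    Rz=R.from_euler('z',yaw).as_matrix()
    Rb=Rz@R.from_euler('y',-th).as_matrix()   # lean: z tilts to -x
    return np.array([hx,hy,12.]),Rz,Rb
def binpt(p,q): h,Rz,Rb=binframe(p); return h+Rb@np.array(q,float)
def cabpt(p,q): h,Rz,Rb=binframe(p); return np.array([h[0],h[1],0])+Rz@np.array(q,float)
E
python3 - <<'E'
from bin import *
from scipy.optimize import least_squares
F=[('b',(-12,-94,150)),('b',(-12,94,150)),('c',(20,-108,198)),('c',(20,108,198)),('c',(115,108,198)),('c',(115,-108,198))]
obs=[('scene',0,214,242),('scene',1,280.5,205),('scene',2,226.3,265.5),('scene',3,310,217),('scene',4,335,246),
('top',1,345,218.3),('top',0,402.3,215.1),('top',4,338.3,152.5),('top',5,406.6,149.3),('top',2,408.5,179.1),('top',3,337.8,181.3)]
C={n:r.camera_info(n) for n in('scene','top')}
def f(p):
    o=[]
    for n,i,u,v in obs:
        k,q=F[i]; P=(binpt if k=='b' else cabpt)(p,q); o+=list(proj(n,P,C[n])-[u,v])
    return np.array(o)
s=least_squares(f,[540,-210,0,0.64],loss='soft_l1'); print(s.x); print(np.round(f(s.x).reshape(-1,2),1)); 
np.save('bin.npy',s.x)
E
```

```text
[ 5.82628195e+02 -1.89844595e+02  1.77215181e-02  5.62755611e-01]
[[-1.1 -0.5]
 [ 0.  -0.8]
 [-1.9  0.2]
 [-0.3 -0.9]
 [-0.1 -0.2]
 [-1.  -0.8]
 [-0.7 -0. ]
 [-0.4 -1.2]
 [-0.5 -0.7]
 [-0.4 -0.8]
 [ 1.6 -0.2]]
```

The fit residuals are about 1 px, roughly 3-4 mm. I'll refine the fit from the wrist camera.

```bash
python3 - <<'E'
from h import *
s=r.observe(); T=rotm(s['tcp_rot']); print('tool axes cols\n',T.round(3))
c=r.camera_info('wrist'); print('cam in tool',T.T@(c['position']-s['ee_pos'])); print('cam axes in tool\n',(T.T@rotm(c['rotation'])).round(3))
p=np.load('bin.npy')
tgt=np.array([440,-190,380.]); print('shift cm',T.T@(tgt-s['ee_pos'])/10, 'yaw to make tool y = +-world y', np.degrees(np.arctan2(T[0,1],T[1,1])))
E
```

```text
tool axes cols
 [[ 0.    -0.247  0.969]
 [ 0.     0.969  0.247]
 [-1.     0.     0.   ]]
cam in tool [-185.61425029    0.6134413   -73.66090339]
cam axes in tool
 [[-0.    -0.265  0.964]
 [ 1.    -0.001  0.   ]
 [ 0.001  0.964  0.265]]
shift cm [-18.19314932  33.21007949  37.93406961] yaw to make tool y = +-world y -14.313224941954099
```

>>> arm_command(
  motion=[
    [0,[-6,0,0],0],
    [0,[-12,0,2],5],
    [0,[-18,4,6],13],
    [0,[-18,8,10],13],
    [0,[-18,12,14],13],
    [0,[-18,16,18],13],
    [0,[-18,20,22],13],
    [0,[-18,24,26],13],
  ],
)

```text
t: 1.85
ee_pos: [347.7, -307.0, 378.4]
tcp_rot: [-0.018, 1.57, 0.018]
contact_force: [1.4, 0.8, -0.2]
finger_gap: 86.7
```

>>> arm_command(
  motion=[
    [0,[0,0,4],0],
    [0,[0,4,8],0],
    [0,[0,8,9],0],
    [0,[0,9,9],0],
    [0,[0,9,9],0],
    [0,[0,9,9],0],
  ],
)

```text
t: 2.6
ee_pos: [434.7, -217.5, 378.3]
tcp_rot: [-0.017, 1.57, 0.017]
contact_force: [-0.2, 0.4, 0.1]
finger_gap: 87.2
```

```bash
python3 - <<'E'
from h import *
s=r.observe(); print(s['t'],s['ee_pos'],rotm(s['tcp_rot']).round(3))
c=r.camera_info('wrist'); im=r.read_camera('wrist'); np.save('w1.npy',dict(c),allow_pickle=True)
s2=r.read_camera('scene'); cv2.imwrite('pics/w1raw.png',im[:,:,::-1]); cv2.imwrite('pics/s1raw.png',s2[:,:,::-1])
cv2.imwrite('pics/w1.png',cv2.resize(im[:,:,::-1],(800,500),interpolation=2))
E
```

```text
2.6 [ 434.65699039 -217.4991302   378.27087155] [[ 0.    -0.022  1.   ]
 [-0.     1.     0.022]
 [-1.    -0.     0.   ]]
```

View pics/w1.png

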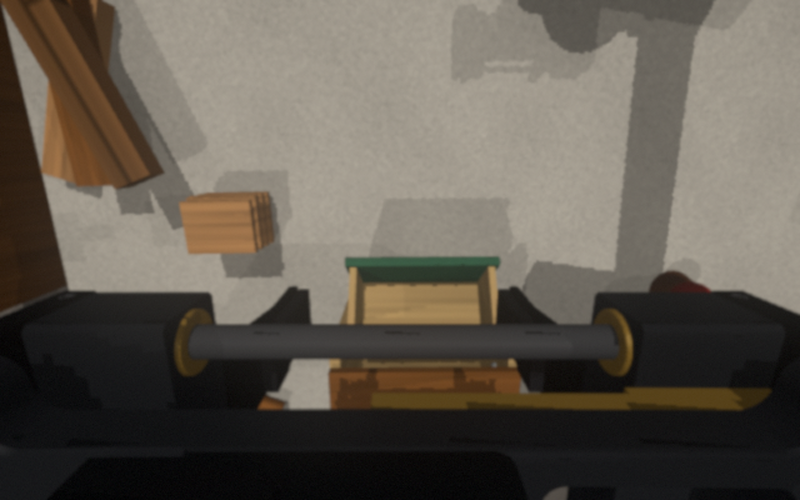

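The wrist view shows the bin from above, with the slats left at (225,222) and the wide gripper body across the lower half. Its 190 mm run along the jaw direction. I'll zoom in for the corners.

```bash
python3 - <<'E'
import cv2
w=cv2.imread('pics/w1raw.png')[195:335,255:425]
cv2.imwrite('pics/w1z.png',cv2.convertScaleAbs(cv2.resize(w,(728,600),interpolation=2),alpha=1.3))
E
```

```text
(no output)
```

View pics/w1z.png

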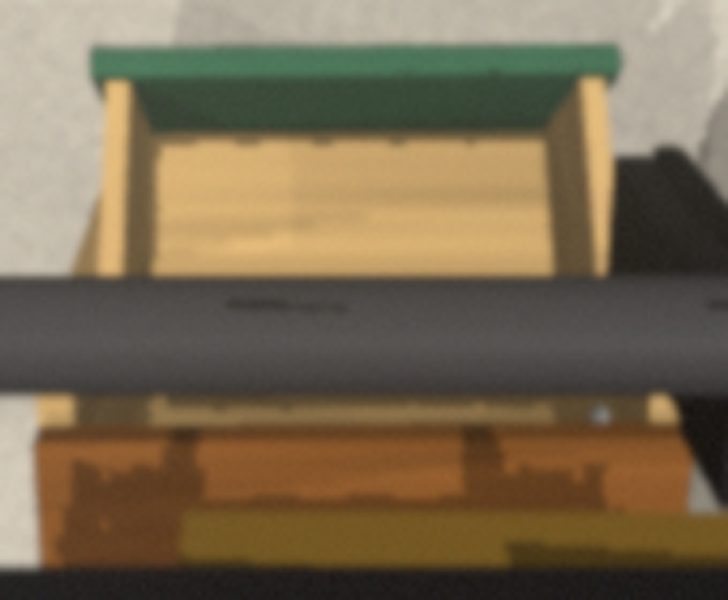

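```bash
cat > fit.py <<'E'
from bin import *
from scipy.optimize import least_squares
F=[('b',(-12,-94,150)),('b',(-12,94,150)),('c',(20,-108,198)),('c',(20,108,198)),('c',(115,108,198)),('c',(115,-108,198)),('b',(0,-94,150)),('b',(0,94,150)),('b',(0,-80,70)),('b',(0,80,70))]
W=lambda i,u,v:('wrist',i,255+u/4.282,195+v/4.286)
obs=[('scene',0,214,242),('scene',1,280.5,205),('scene',2,226.3,265.5),('scene',3,310,217),('scene',4,335,246),
('top',1,345,218.3),('top',0,402.3,215.1),('top',4,338.3,152.5),('top',5,406.6,149.3),('top',2,408.5,179.1),('top',3,337.8,181.3),
W(0,92,46),W(1,620,44),W(6,98,80),W(7,618,77),W(8,158,136),W(9,545,134)]
C={n:r.camera_info(n) for n in('scene','top')}; C['wrist']=np.load('w1.npy',allow_pickle=True).item()
def f(p,sel=obs):
    o=[]
    for n,i,u,v in sel:
        k,q=F[i]; P=(binpt if k=='b' else cabpt)(p,q); o+=list((proj(n,P,C[n])-[u,v])*(1 if n=='wrist' else .7))
    return np.array(o)
for sel in (obs,[o for o in obs if o[0]=='wrist'],[o for o in obs if o[0]!='scene']):
    s=least_squares(lambda p:f(p,sel),[580,-190,0,0.6],loss='soft_l1'); print(s.x.round(4)); print(np.round(f(s.x).reshape(-1,2),1).tolist())
    if sel is obs: np.save('bin.npy',s.x)
E
python3 fit.py
```

```text
[ 5.836881e+02 -1.892415e+02  2.350000e-02  6.075000e-01]
[[-1.0, -0.5], [-0.6, -0.7], [-0.8, 0.5], [0.0, -0.6], [0.3, -0.3], [-0.7, 0.5], [-0.6, 0.8], [-0.6, -0.9], [-0.6, -0.9], [-0.4, -0.9], [0.9, -0.2], [-0.1, 0.1], [0.9, 0.2], [-1.9, -0.2], [2.1, 0.1], [-1.2, 0.0], [-0.2, 0.2]]
[ 5.851742e+02 -1.887954e+02  2.680000e-02  6.198000e-01]
[[-0.8, -0.2], [-0.6, -0.6], [-0.4, 0.8], [0.4, -0.4], [0.8, -0.1], [-0.8, 0.6], [-0.7, 0.8], [-0.8, -1.1], [-0.8, -1.3], [-0.6, -1.3], [0.8, -0.5], [0.1, 0.1], [0.8, -0.2], [-1.7, -0.2], [2.0, -0.3], [-1.0, 0.5], [-0.1, 0.4]]
[ 5.825831e+02 -1.894027e+02  2.440000e-02  6.000000e-01]
[[-1.1, -0.6], [-0.7, -0.9], [-1.0, 0.2], [-0.2, -0.8], [0.1, -0.5], [-0.7, 0.6], [-0.6, 0.8], [-0.6, -0.6], [-0.6, -0.6], [-0.4, -0.7], [1.0, 0.0], [-0.3, 0.2], [0.9, 0.2], [-2.1, -0.1], [2.1, 0.1], [-1.3, -0.2], [-0.2, -0.1]]
```

>>> arm_command(
  motion=[
    [0,[0,5,2],0],
    [0,[0,10.5,4.3],0],
    [0,[0,16,6.6],0],
    [0,[0,21.5,8.9],0],
    [0,[0,27,11.2],0],
    [0,[0,32.5,13.5],0],
    [0,[3,38,15.8],0],
    [0,[6,42,17.5],0],
  ],
)

```text
t: 3.7
ee_pos: [601.6, 208.5, 317.4]
tcp_rot: [-0.017, 1.57, 0.018]
contact_force: [0.1, -0.3, -0.2]
finger_gap: 87.1
```

>>> arm_command(
  motion=[
    [0,[5.8,0,0],0],
    [0,[5.8,0,0],0],
    [0,[5.8,0,0],0],
    [0,[5.8,0,0],0],
  ],
)

```text
t: 4.2
ee_pos: [602.2, 207.1, 264.2]
tcp_rot: [-0.015, 1.564, 0.02]
contact_force: [-0.3, -0.6, 1.1]
finger_gap: 87.1
```

```bash
python3 - <<'E'
from h import *
s=r.observe(); c=r.camera_info('wrist'); im=r.read_camera('wrist'); print(s['ee_pos'])
for o in r.outline_of('ball_center','wrist'):
    m=o['region'].astype(np.uint8); cn=max(cv2.findContours(m,0,2)[0],key=len); (x,y),rad=cv2.minEnclosingCircle(cn)
    print(np.round(o['xy'],1),m.sum(),round(o['score'],2),'circ',round(x,1),round(y,1),round(rad,1),'z50:',onz('wrist',(x,y),50,c).round(1))
for u in ([570,207,50],): print(proj('wrist',u,c))
b=[ray('top',(253.4,198.5)),ray('scene',(390,191))];print(onz('top',(253.4,198.5),50),onz('scene',(390,191),50))
cv2.imwrite('pics/w2.png',im[:,:,::-1])
E
```

```text
[602.20796259 207.13852949 264.17983131]
[323.9 148.9] 1439 0.7 circ 324.1 148.5 21.9 z50: [568.5 209.9  50. ]
[292.8 222.7] 2279 0.69 circ 294.5 218.5 27.6 z50: [666.7 170.4  50. ]
[378.  170.2] 521 0.57 circ 380.6 171.9 13.1 z50: [598.1 286.7  50. ]
[321.87481177 149.63465628]
[569.84624063 207.01563566  50.        ] [571.22252105 209.11714434  50.        ]
```

View pics/w2.png

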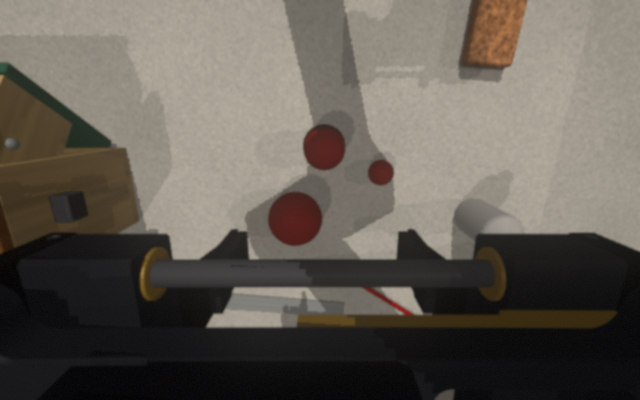

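The target is the ball at (324,148), which comes out at about (569.5, 209, 50), so all three cameras agree. Next I go over it and down.

>>> arm_command(
  motion=[
    [0,[0,0.2,-3.3],0],
    [0,[5,0.2,-3.3],0],
    [0,[10,0.2,-3.3],0],
    [0,[14,0.2,-3.3],0],
    [0,[16,0.2,-3.3],0],
    [0,[17,0.2,-3.3],0],
    [0,[17,0.2,-3.3],0],
    [0,[17,0.2,-3.3],0],
  ],
)

```text
t: 5.3
ee_pos: [568.3, 208.9, 91.6]
tcp_rot: [-0.017, 1.568, 0.019]
contact_force: [0.2, -0.6, -0.3]
finger_gap: 86.9
```

```bash
python3 - <<'E'
from h import *
s=r.observe(); T=rotm(s['tcp_rot']); print(s['ee_pos'],s['joint_pos'].round(3),'shift cm to grasp',(T.T@(np.array([569.5,208.8,59])-s['ee_pos'])/10).round(2),T.round(3).tolist())
E
```

```text
[568.30218227 208.94536793  91.61084901] [ 0.62   0.443 -0.187  0.    -0.938 -2.168] shift cm to grasp [ 3.26 -0.02  0.11] [[0.003, -0.023, 1.0], [0.001, 1.0, 0.023], [-1.0, 0.001, 0.003]]
```

>>> arm_command(
  motion=[
    [0,[1.5,0,0.1],0],
    [0,[3,0,0.1],0],
    [0,[3.3,0,0.1],0],
    [0,[3.3,0,0.1],0],
    [0,[3.3,0,0.1],0],
  ],
)

```text
t: 5.92
ee_pos: [568.6, 208.6, 57.3]
tcp_rot: [-0.018, 1.57, 0.018]
contact_force: [-0.3, -0.2, -0.4]
finger_gap: 87.1
```

>>> arm_command(
  motion=[
    [0.3,[0,0,0],0],
    [0.5,[0,0,0],0],
    [1,[0,0,0],0],
    [1,[0,0,0],0],
    [1,[0,0,0],0],
    [1,[0,0,0],0],
    [1,[0,0,0],0],
    [1,[0,0,0],0],
  ],
  newtons=10,
)

```text
t: 6.92
ee_pos: [568.3, 208.5, 57.0]
tcp_rot: [-0.018, 1.571, 0.018]
contact_force: [-0.4, 0.3, -0.0]
finger_gap: 15.2
```

```bash
python3 - <<'E'
from h import *
s=r.observe(); print(s['finger_gap'],s['t'])
for n in('scene','top','wrist'):
    c=r.camera_info(n); im=r.read_camera(n); cv2.imwrite(f'pics/{n}3.png',im[:,:,::-1])
    for o in r.boxes_of('ball_center',n): print(n,np.round(o['xy'],1),round(o['score'],2),onz(n,o['xy'],40,c).round())
s=cv2.imread('pics/scene3.png')[140:260,340:460]; w=cv2.imread('pics/wrist3.png')
cv2.imwrite('pics/d.png',np.hstack([cv2.resize(s,(400,400),interpolation=2),cv2.resize(w[100:400,170:470],(400,400))]))
E
```

```text
15.176875085730474 6.925
scene [388.  191.9] 0.79 [565. 209.  40.]
scene [404.1 224.3] 0.64 [675. 172.  40.]
scene [417.7 191.9] 0.51 [613. 279.  40.]
top [263.8 171.2] 0.95 [666. 171.  40.]
wrist [322.3 215.4] 0.65 [561. 209.  40.]
```

View pics/d.png

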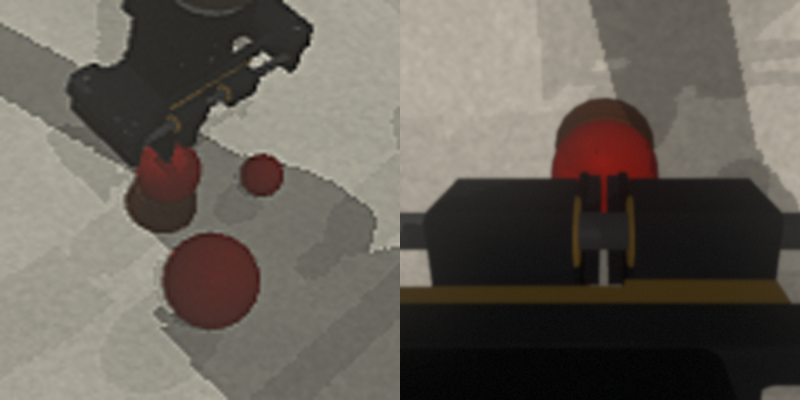

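```bash
python3 - <<'E'
from h import *
s=r.observe(); c=r.camera_info('wrist'); p=s['ee_pos']
for n in('wrist','scene','top'):
    c=r.camera_info(n)
    print(n,'tip',proj(n,p+[0,0,-14],c).round(),'tcp',proj(n,p,c).round(),'+40',proj(n,p+[0,0,40],c).round(),'ball',proj(n,[569.5,208.8,50],c).round(), 'balltop',proj(n,[569.5,208.8,78],c).round(),'ringfoot -x',proj(n,[537,208.8,0],c).round(),'ringtop -x',proj(n,[543.5,208.8,30],c).round(),'ball -x',proj(n,[541.5,208.8,50],c).round())
im=cv2.imread('pics/scene3.png')[150:220,350:430]; im2=cv2.imread('pics/scene0.png')[150:220,350:430]
cv2.imwrite('pics/e.png',np.hstack([cv2.resize(i,(400,350),interpolation=0) for i in(im,im2)]))
E
```

```text
wrist tip [322. 226.] tcp [322. 234.] +40 [322. 262.] ball [322. 231.] balltop [322. 249.] ringfoot -x [323. 172.] ringtop -x [323. 188.] ball -x [323. 192.]
scene tip [389. 192.] tcp [390. 189.] +40 [392. 180.] ball [390. 191.] balltop [391. 184.] ringfoot -x [380. 194.] ringtop -x [383. 189.] ball -x [383. 184.]
top tip [253. 199.] tcp [253. 199.] +40 [251. 197.] ball [253. 199.] balltop [252. 198.] ringfoot -x [255. 209.] ringtop -x [254. 207.] ball -x [253. 207.]
```

View pics/e.png

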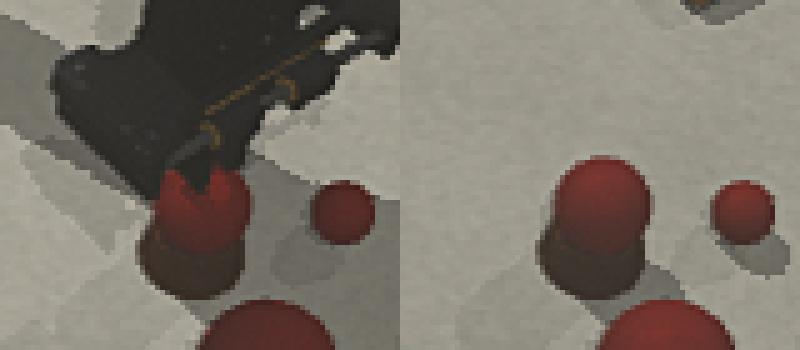

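>>> arm_command(
  motion=[
    [1,[0,0,0],0],
    [1,[0,0,0],0],
  ],
)

```text
t: 7.48
ee_pos: [568.3, 208.4, 57.1]
tcp_rot: [-0.018, 1.571, 0.018]
contact_force: [0.2, 0.1, 0.4]
finger_gap: 0.4
```

>>> arm_command(
  motion=[
    [1,[-3,0,0],0],
    [1,[-6,0,0],0],
    [1,[-9,0,0],0],
    [1,[-9,0,0],0],
    [1,[-9,0,0],0],
  ],
)

```text
t: 8.1
ee_pos: [567.7, 208.3, 146.3]
tcp_rot: [-0.018, 1.572, 0.018]
contact_force: [0.0, -0.5, -0.3]
finger_gap: 0.5
```

```bash
python3 - <<'E'
from h import *
s=r.observe(); p=s['ee_pos']; print(p,s['finger_gap'])
I={}
for n in('wrist','scene'):
    c=r.camera_info(n); I[n]=r.read_camera(n)[:,:,::-1].copy()
    print(n,'tip',proj(n,p+[0,0,-14],c).round(1),'tip -x',proj(n,p+[-9.5,0,-14],c).round(1),'tcp',proj(n,p,c).round(1),'ball',proj(n,[569.5,208.8,50],c).round(1))
    for o in r.outline_of('ball_center',n):
        cn=max(cv2.findContours(o['region'].astype(np.uint8),0,2)[0],key=len); print(n,np.round(cv2.minEnclosingCircle(cn)[0],1),cv2.minEnclosingCircle(cn)[1],o['score'])
cv2.imwrite('pics/f.png',np.hstack([cv2.resize(I['scene'][130:230,340:440],(400,400),interpolation=2),cv2.resize(I['wrist'][100:340,200:440],(400,400),interpolation=2)]))
E
```

```text
[567.71552032 208.26949892 146.34450187] 0.48431215255597193
wrist tip [321.9 226.3] tip -x [322.2 213.5] tcp [321.9 233.6] ball [322.5 198.7]
wrist [398.2 223. ] 17.251522064208984 0.71
wrist [323.4 197.3] 28.474233627319336 0.7
scene tip [393.3 171.3] tip -x [391.  169.1] tcp [394.1 167.8] ball [389.5 190.7]
scene [389.8 191.2] 10.069297790527344 0.74
scene [402.9 223.5] 14.624058723449707 0.69
scene [418. 192.] 6.403224468231201 0.49
```

View pics/f.png

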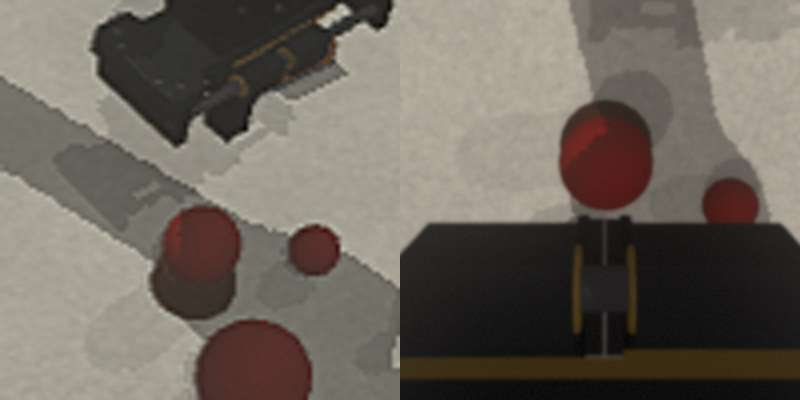

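The gripper closed fully above the ball. The wrist image (tip at row 229 against a predicted 213, finger depth about 170 mm) and the scene image both put the real fingertips about 35-40 mm behind where the stated tool frame has them. The ball hasn't moved. I'll measure the true tip offset by touching bare table.

>>> arm_command(
  motion=[
    [1,[0,-4,-3],0],
    [1,[3,-8.5,-6.5],0],
    [1,[8,-8.5,-6.5],0],
    [1,[12.5,-8.5,-6.5],0],
    [1,[14.5,-8.5,-6.5],0],
    [1,[14.5,-8.5,-6.5],0],
    [1,[14.5,-8.5,-6.5],0],
  ],
)

```text
t: 9.18
ee_pos: [506.0, 122.3, 2.7]
tcp_rot: [-0.018, 1.57, 0.019]
contact_force: [0.8, 0.1, -0.0]
finger_gap: 0.6
```

>>> arm_command(
  motion=[
    [1,[0.4,0,0],0],
    [1,[0.8,0,0],0],
    [1,[1.2,0,0],0],
    [1,[1.2,0,0],0],
  ],
)

```text
t: 9.68
ee_pos: [505.0, 121.8, -10.3]
tcp_rot: [-0.018, 1.571, 0.018]
contact_force: [0.0, -0.3, 0.0]
finger_gap: 0.8
```

The TCP reads z = -10 with no contact, which confirms the offset. I'll go on in small steps.

>>> arm_command(
  motion=[
    [1,[0.3,0,0],0],
    [1,[0.6,0,0],0],
    [1,[0.8,0,0],0],
    [1,[0.8,0,0],0],
  ],
)

```text
t: 10.18
ee_pos: [505.2, 121.9, -18.2]
tcp_rot: [-0.018, 1.571, 0.018]
contact_force: [0.1, -0.4, 0.3]
finger_gap: 0.6
```

>>> arm_command(
  motion=[
    [1,[0.1,0,0],0],
    [1,[0.2,0,0],0],
    [1,[0.2,0,0],0],
  ],
)

```text
t: 10.55
ee_pos: [505.3, 121.9, -20.0]
tcp_rot: [-0.018, 1.571, 0.018]
contact_force: [-0.1, 0.5, 0.4]
finger_gap: 0.4
```

>>> arm_command(
  motion=[
    [1,[0.1,0,0],0],
    [1,[0.2,0,0],0],
    [1,[0.2,0,0],0],
  ],
)

```text
t: 10.92
ee_pos: [505.2, 121.9, -22.0]
tcp_rot: [-0.018, 1.571, 0.018]
contact_force: [0.2, -0.4, 0.1]
finger_gap: 0.7
```

>>> arm_command(
  motion=[
    [1,[0.1,0,0],0],
    [1,[0.2,0,0],0],
    [1,[0.2,0,0],0],
  ],
)

```text
t: 11.3
ee_pos: [505.3, 122.0, -24.0]
tcp_rot: [-0.018, 1.571, 0.018]
contact_force: [-0.3, -1.3, -0.7]
finger_gap: 0.5
```

>>> arm_command(
  motion=[
    [1,[0.1,0,0],0],
    [1,[0.2,0,0],0],
    [1,[0.2,0,0],0],
  ],
)

```text
t: 11.68
ee_pos: [505.4, 122.0, -24.1]
tcp_rot: [-0.019, 1.57, 0.018]
contact_force: [-4.8, -0.0, 14.2]
finger_gap: 0.4
```

>>> arm_command(
  motion=[
    [1,[0.1,0,0],0],
    [1,[0.2,0,0],0],
    [1,[0.2,0,0],0],
  ],
)

```text
t: 12.05
ee_pos: [505.4, 122.0, -24.2]
tcp_rot: [-0.02, 1.57, 0.019]
contact_force: [-8.6, -0.0, 27.2]
finger_gap: 0.5
```

Contact came at ee z = -24.0, so the real tip is 24 mm above the reported TCP (38 mm short of the spec). True body underside is ee+94 and true grasp point ee+43. I'll regrasp with that correction: tip 5 mm below the ball's centre, so ee z ≈ 21.

>>> arm_command(
  motion=[
    [1,[-3,0,0],0],
    [0,[-8,0,0],0],
    [0,[-10,3,2.3],0],
    [0,[-10,7,5],0],
    [0,[-10,8.5,6.6],0],
    [0,[-10,8.5,6.6],0],
    [0,[-10,8.5,6.6],0],
    [0,[-10,8.5,6.6],0],
  ],
)

```text
t: 13.05
ee_pos: [568.6, 207.6, 72.0]
tcp_rot: [-0.018, 1.571, 0.017]
contact_force: [0.5, -0.3, -0.4]
finger_gap: 62.6
```

>>> arm_command(
  motion=[
    [0,[0,0,0],0],
    [0,[0,0,0],0],
    [0,[0,0,0],0],
    [0,[0,0,0],0],
  ],
)

```text
t: 13.55
ee_pos: [569.3, 208.4, 72.1]
tcp_rot: [-0.018, 1.571, 0.018]
contact_force: [-0.2, 0.4, -0.2]
finger_gap: 86.3
```

>>> arm_command(
  motion=[
    [0,[2,0,0],0],
    [0,[4,0,0],0],
    [0,[5.1,0,0],0],
    [0,[5.1,0,0],0],
    [0,[5.1,0,0],0],
  ],
)

```text
t: 14.18
ee_pos: [569.9, 208.8, 21.8]
tcp_rot: [-0.018, 1.569, 0.019]
contact_force: [-0.4, 0.7, -0.4]
finger_gap: 87.2
```

>>> arm_command(
  motion=[
    [1,[0,0,0],0],
    [1,[0,0,0],0],
    [1,[0,0,0],0],
    [1,[0,0,0],0],
    [1,[0,0,0],0],
    [1,[0,0,0],0],
  ],
  newtons=10,
)

```text
t: 14.92
ee_pos: [569.6, 208.8, 21.3]
tcp_rot: [-0.018, 1.57, 0.019]
contact_force: [-0.8, 1.9, 1.5]
finger_gap: 55.3
```

Gap 55.3 mm, so the ball is held close to its diameter. I'll lift it and work out the placing pose.

>>> arm_command(
  motion=[
    [1,[-2,0,0],0],
    [1,[-6,0,0],0],
    [1,[-12,0,0],0],
    [1,[-18,0,0],0],
    [1,[-22,0,0],0],
    [1,[-22,0,0],0],
    [1,[-22,0,0],0],
  ],
  newtons=12,
)

```text
t: 15.8
ee_pos: [568.4, 208.1, 239.7]
tcp_rot: [-0.018, 1.573, 0.017]
contact_force: [0.1, 0.5, -1.6]
finger_gap: 55.3
```

```bash
cat > plan.py <<'E'
from bin import *
p=np.load('bin.npy'); h,Rz,Rb=binframe(p); th=p[3]
binin=h+Rb@np.array([42.5,0,70]); 
print('bin_in',binin.round(1),'theta',th)
for q in ([50.5,0,140],[50.5,0,145],[42.5,0,140],[-12,0,150]): print(q,(h+Rb@np.array(q,float)).round(1))
s=r.observe(); T=rotm(s['tcp_rot']); print(s['ee_pos'],s['finger_gap'])
zb=93+29                        # ball centre height at release
Xr=-19.                         # horizontal offset along level bin x
fin=binin+Rz@np.array([Xr,0,0]); fin[2]=zb
print('ball in bin',(Rb.T@(fin-binin)).round(1))
ee=fin-[0,0,29]
pre=ee+Rb[:,2]*110
print('pre ee',pre.round(1),'shift cm',(T.T@(pre-s['ee_pos'])/10).round(2)); print('fin ee',ee.round(1),'from pre cm',(T.T@(ee-pre)/10).round(2))
E
python3 plan.py; python3 - <<'E'
from h import *
c=r.camera_info('wrist'); im=r.read_camera('wrist'); cv2.imwrite('pics/g.png',im[150:330,200:440,::-1])
E
```

```text
bin_in [ 578.6 -189.4   93.7] theta 0.6074940218479713
[50.5, 0, 140] [ 545.2 -190.1  155.8]
[50.5, 0, 145] [ 542.4 -190.2  159.9]
[42.5, 0, 140] [ 538.7 -190.3  151.2]
[-12, 0, 150] [ 488.2 -191.5  128.3]
[568.42426883 208.05584354 239.70567789] 55.310862078361644
ball in bin [ 0.5 -0.  34.1]
pre ee [ 496.9 -191.3  183.3] shift cm [  5.69 -39.76  -8.04]
fin ee [ 559.6 -189.8   93. ] from pre cm [9.02 0.01 6.3 ]
```

View pics/g.png

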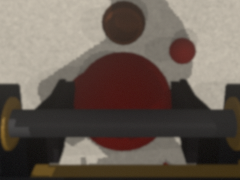

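The ball is in the fingers at about (322,251) in full-image pixels, and the ring is empty. I'll carry it to a point above the bin's axis, looking again at the bin once there.

>>> arm_command(
  motion=[
    [1,[0,-4,-1],0],
    [1,[0,-9,-2],0],
    [1,[0,-14.5,-3.5],0],
    [1,[0,-20,-5],0],
    [1,[0,-25.5,-6],0],
    [1,[0,-31,-7.5],0],
    [1,[0,-36,-8],0],
    [1,[0,-39.5,-8],0],
  ],
)

```text
t: 16.85
ee_pos: [496.8, -190.1, 239.3]
tcp_rot: [-0.016, 1.574, 0.017]
contact_force: [0.7, 0.9, -0.3]
finger_gap: 55.3
```

>>> arm_command(
  motion=[
    [1,[0,0,0],0],
    [1,[0,0,0],0],
    [1,[0,0,0],0],
  ],
)

```text
t: 17.23
ee_pos: [498.3, -187.3, 240.5]
tcp_rot: [-0.019, 1.572, 0.019]
contact_force: [-0.6, 0.1, -0.6]
finger_gap: 55.3
```

```bash
python3 plan.py
```

```text
bin_in [ 578.6 -189.4   93.7] theta 0.6074940218479713
[50.5, 0, 140] [ 545.2 -190.1  155.8]
[50.5, 0, 145] [ 542.4 -190.2  159.9]
[42.5, 0, 140] [ 538.7 -190.3  151.2]
[-12, 0, 150] [ 488.2 -191.5  128.3]
[ 498.26434382 -187.34347896  240.53130482] 55.31479718194921
ball in bin [ 0.5 -0.  34.1]
pre ee [ 496.9 -191.3  183.3] shift cm [ 5.72 -0.39 -0.14]
fin ee [ 559.6 -189.8   93. ] from pre cm [ 9.02 -0.01  6.29]
```

>>> arm_command(
  motion=[
    [1,[3,-0.3,-0.1],0],
    [1,[5.7,-0.3,-0.1],0],
    [1,[5.7,-0.3,-0.1],0],
    [1,[7.5,-0.3,1.1],0],
    [1,[9.3,-0.3,2.4],0],
    [1,[11,-0.3,3.6],0],
    [1,[12.4,-0.3,4.6],0],
    [1,[12.4,-0.3,4.6],0],
  ],
)

```text
t: 18.23
ee_pos: [544.3, -190.1, 115.1]
tcp_rot: [-0.018, 1.574, 0.018]
contact_force: [-1.2, -0.2, -0.4]
finger_gap: 55.4
```

>>> arm_command(
  motion=[
    [1,[0,0,0],0],
    [1,[0.4,0,0.3],0],
    [1,[0.8,0,0.6],0],
    [1,[1.2,0,0.8],0],
    [1,[1.2,0,0.8],0],
  ],
)

```text
t: 18.85
ee_pos: [552.3, -190.0, 104.6]
tcp_rot: [-0.018, 1.572, 0.018]
contact_force: [0.6, -0.3, -1.0]
finger_gap: 55.3
```

```bash
python3 plan.py|tail -3; python3 - <<'E'
from h import *
c=r.camera_info('wrist'); im=r.read_camera('wrist'); s=r.read_camera('scene'); t=r.read_camera('top')
cv2.imwrite('pics/h.png',np.hstack([cv2.resize(im[100:340,200:440,::-1],(400,400)),cv2.resize(s[190:290,200:300,::-1],(400,400),interpolation=2)]))
E
```

```text
ball in bin [ 0.5 -0.  34.1]
pre ee [ 496.9 -191.3  183.3] shift cm [-7.87 -0.   -5.55]
fin ee [ 559.6 -189.8   93. ] from pre cm [9.03 0.   6.29]
```

View pics/h.png

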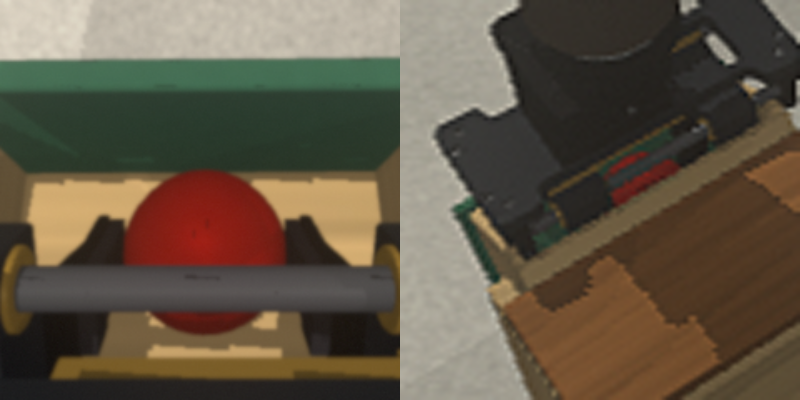

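The ball is inside the mouth, clear of the front. In wrist pixels the front's edges are at rows ≈136, 155 and 203. I'll check the bin fit against these.

```bash
python3 - <<'E'
from bin import *
from scipy.optimize import least_squares
p=np.load('bin.npy'); c=r.camera_info('wrist')
f=lambda p:np.array([proj('wrist',binpt(p,q),c)[1] for q in([-12,0,150],[0,0,150],[0,0,70])])
print(f(p).round(1),'obs 136 155 203.5')
for hx in (581,583.7,586): 
    s=least_squares(lambda t:f([hx,p[1],p[2],t[0]])-[136,155,203.5],[.6]); print(hx,s.x,s.fun.round(1))
s=least_squares(lambda t:f([t[1],p[1],p[2],t[0]])-[136,155,203.5],[.6,583]); print(s.x,s.fun.round(1))
E
```

```text
[136.6 156.9 205.8] obs 136 155 203.5
581 [0.59195658] [-0.9  0.7  0.3]
583.7 [0.61407373] [-0.9  0.2  1.8]
586 [0.63318605] [-0.9 -0.2  3. ]
[  0.59132182 580.92191577] [-0.9  0.7  0.2]
```

>>> arm_command(
  motion=[
    [1,[0.4,0,0.3],0],
    [1,[0.8,0,0.5],0],
    [1,[0.8,0,0.6],0],
    [1,[0.8,0,0.6],0],
  ],
)

```text
t: 19.5
ee_pos: [558.5, -189.9, 96.9]
tcp_rot: [-0.018, 1.571, 0.018]
contact_force: [0.1, 0.2, -1.3]
finger_gap: 55.3
```

>>> arm_command(
  motion=[
    [1,[0.2,0,0.05],0],
    [1,[0.3,0,0.05],0],
    [1,[0.3,0,0.05],0],
  ],
)

```text
t: 19.88
ee_pos: [558.9, -189.9, 93.9]
tcp_rot: [-0.018, 1.571, 0.018]
contact_force: [0.1, 0.0, 0.4]
finger_gap: 55.0
```

>>> arm_command(
  motion=[
    [1,[0.1,0,0],0],
    [1,[0.1,0,0],0],
  ],
)

```text
t: 20.12
ee_pos: [558.9, -189.8, 93.0]
tcp_rot: [-0.018, 1.571, 0.018]
contact_force: [0.3, -0.8, -1.3]
finger_gap: 55.1
```

>>> arm_command(
  motion=[
    [1,[0.1,0,0],0],
    [1,[0.1,0,0],0],
  ],
)

```text
t: 20.38
ee_pos: [558.9, -189.8, 92.0]
tcp_rot: [-0.018, 1.571, 0.018]
contact_force: [0.5, 0.3, -1.4]
finger_gap: 55.4
```

>>> arm_command(
  motion=[
    [1,[0.1,0,0],0],
    [1,[0.1,0,0],0],
  ],
)

```text
t: 20.62
ee_pos: [558.9, -189.8, 90.9]
tcp_rot: [-0.018, 1.571, 0.018]
contact_force: [0.9, -0.1, -0.1]
finger_gap: 55.4
```

>>> arm_command(
  motion=[
    [1,[0.1,0,0],0],
    [1,[0.1,0,0],0],
  ],
)

```text
t: 20.88
ee_pos: [558.9, -189.8, 89.9]
tcp_rot: [-0.018, 1.571, 0.018]
contact_force: [-0.3, 0.2, -1.6]
finger_gap: 55.4
```

Still free of contact, with the ball's underside about 3-4 mm above the floor. I'll release it here, slowly.

>>> arm_command(
  motion=[
    [0.36,[0,0,0],0],
    [0.33,[0,0,0],0],
    [0.3,[0,0,0],0],
    [0.25,[0,0,0],0],
    [0.2,[0,0,0],0],
    [0.15,[0,0,0],0],
    [0.15,[0,0,0],0],
    [0.15,[0,0,0],0],
  ],
)

```text
t: 21.88
ee_pos: [559.0, -189.9, 90.1]
tcp_rot: [-0.018, 1.571, 0.018]
contact_force: [-0.6, 0.2, 0.4]
finger_gap: 73.8
```

```bash
python3 - <<'E'
from bin import *
p=np.load('bin.npy');h,Rz,Rb=binframe(p);B=h+Rb@np.array([42.5,0,70]);c=r.camera_info('wrist'); im=r.read_camera('wrist')
for o in r.outline_of('ball_center','wrist'): print(np.round(o['xy']),o['score'])
q=B+Rb@np.array([-14.5,0,28]); print('expected rest px',proj('wrist',q,c),q)
cv2.imwrite('pics/i.png',cv2.resize(im[100:340,200:440,::-1],(400,400)))
E
```

```text
[322. 225.] 0.71
expected rest px [321.88138945 232.25152382] [ 550.7478757  -190.01487232  108.44866755]
```

View pics/i.png

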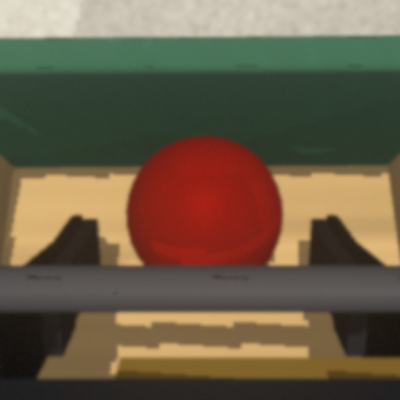

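The ball has rolled down to the front wall and lies free between the open fingers, with the bin still leaning. I'll retract along the bin's axis, keeping the fingers open until they're out.

>>> arm_command(
  motion=[
    [0.15,[-2,0,-1.4],0],
    [0.15,[-4.5,0,-3.1],0],
    [0.15,[-7,0,-4.9],0],
    [0.15,[-9.5,0,-6.6],0],
    [0.15,[-13,0,-8.5],0],
    [1,[-13,0,-12.5],0],
    [1,[-13,0,-12.5],0],
    [1,[-13,0,-12.5],0],
  ],
)

```text
t: 22.98
ee_pos: [434.4, -192.8, 220.3]
tcp_rot: [-0.018, 1.57, 0.018]
contact_force: [-0.5, 0.2, -0.0]
finger_gap: 51.5
```

```bash
cat > chk.py <<'E'
from bin import *
from scipy.optimize import least_squares
import sys
p=np.load('bin.npy'); s=r.observe(); print('t',s['t'],s['ee_pos'].round(1),'gap',round(s['finger_gap'],1))
for n in ('wrist','top','scene'):
    c=r.camera_info(n); im=r.read_camera(n); cv2.imwrite(f'pics/chk_{n}_{s["t"]:.2f}.png',im[:,:,::-1])
    for k in ('ball_center','bin'):
        for o in r.outline_of(k,n):
            m=o['region'].astype(np.uint8); cn=max(cv2.findContours(m,0,2)[0],key=len); (x,y),rad=cv2.minEnclosingCircle(cn)
            print(n,k,np.round(o['xy'],1),round(o['score'],2),'circ',round(x,1),round(y,1),round(rad,1))
    h,Rz,Rb=binframe(p);print(n,'ball expected',proj(n,h+Rb@np.array([28,0,98.]),c).round(1))
    hsv=cv2.cvtColor(im,cv2.COLOR_RGB2HSV); g=((hsv[...,0]>65)&(hsv[...,0]<95)&(hsv[...,1]>80)).astype(np.uint8)
    k,l,st,ce=cv2.connectedComponentsWithStats(g)
    print(n,'green',[(st[i].tolist()) for i in range(1,k) if st[i][4]>60], 'expect top edge',[proj(n,binpt(p,(-12,y,150)),c).round(1).tolist() for y in(-94,94)])
E
python3 chk.py
```

```text
t 22.975 [ 434.4 -192.8  220.3] gap 51.5
wrist ball_center [320.9 300.3] 0.89 circ 322.5 292.7 24.9
wrist bin [299.8 289.5] 0.62 circ 285.0 304.4 21.8
wrist ball expected [322.2 293.5]
wrist green [[228, 251, 18, 8, 115], [279, 250, 88, 9, 776], [399, 250, 14, 9, 95]] expect top edge [[228.5, 249.9], [415.8, 249.6]]
top ball_center [262.8 173.1] 0.71 circ 264.6 169.7 10.7
top ball_center [375.  203.2] 0.7 circ 371.5 200.0 9.2
top bin [382.6 191.8] 0.56 circ 371.5 194.5 31.7
top ball expected [370.7 199.3]
top green [[435, 114, 25, 12, 120], [468, 125, 48, 21, 242]] expect top edge [[401.4, 216.3], [344.0, 219.0]]
scene ball_center [404.6 225.2] 0.65 circ 402.8 224.0 14.6
scene bin [255.1 232.2] 0.79 circ 255.1 230.9 43.5
scene bin [150.8 289.1] 0.22 circ 150.6 288.2 28.5
scene ball expected [261.4 244.1]
scene green [[222, 205, 59, 33, 76]] expect top edge [[212.6, 241.4], [279.6, 203.9]]
```

The ball sits where expected (wrist 322,293 and top 371,200) and the bin hasn't moved. Now down in front of the green face with fingers shut, below its top edge.

>>> arm_command(
  motion=[
    [1,[5,0,0],0],
    [1,[10,0,0],0],
    [1,[13,0,0],0],
    [1,[13,0,0],0],
    [1,[13,0,2],0],
    [1,[13,0,3],0],
    [1,[13,0,3.5],0],
    [1,[13,0,3.5],0],
  ],
)

```text
t: 24.42
ee_pos: [469.2, -191.9, 90.5]
tcp_rot: [-0.018, 1.57, 0.018]
contact_force: [-0.4, 0.2, -0.2]
finger_gap: 0.7
```

>>> arm_command(
  motion=[
    [1,[0,0,0.4],0],
    [1,[0,0,0.8],0],
    [1,[0,0,1.2],0],
    [1,[0,0,1.6],0],
    [1,[-0.2,0,2],0],
  ],
)

```text
t: 25.05
ee_pos: [484.5, -191.6, 91.5]
tcp_rot: [-0.017, 1.58, 0.018]
contact_force: [-7.8, -0.4, 5.6]
finger_gap: 0.4
```

>>> arm_command(
  motion=[
    [1,[-0.2,0,0.5],0],
    [1,[-0.5,0,1],0],
    [1,[-0.7,0,1.5],0],
    [1,[-0.9,0,2],0],
    [1,[-1.1,0,2.5],0],
    [1,[-1.3,0,3],0],
    [1,[-1.4,0,3.5],0],
    [1,[-1.6,0,4],0],
  ],
)

```text
t: 26.05
ee_pos: [529.5, -190.5, 107.8]
tcp_rot: [-0.018, 1.571, 0.018]
contact_force: [-1.9, -0.1, -0.3]
finger_gap: 0.6
```

>>> arm_command(
  motion=[
    [1,[-0.2,0,0.4],0],
    [1,[-0.3,0,0.8],0],
    [1,[-0.5,0,1.2],0],
    [1,[-0.6,0,1.6],0],
    [1,[-0.7,0,2],0],
  ],
)

```text
t: 26.68
ee_pos: [546.0, -190.0, 114.2]
tcp_rot: [-0.017, 1.578, 0.018]
contact_force: [-7.7, -0.2, 0.2]
finger_gap: 0.8
```

>>> arm_command(
  motion=[
    [1,[0,0,0.2],0],
    [1,[0,0,0.4],0],
    [1,[0,0,0.6],0],
    [1,[0,0,0.8],0],
    [1,[0,0,0.8],0],
  ],
)

```text
t: 27.3
ee_pos: [558.5, -190.0, 115.6]
tcp_rot: [-0.019, 1.567, 0.018]
contact_force: [-0.2, 0.1, -0.1]
finger_gap: 0.2
```

>>> arm_command(
  motion=[
    [1,[0,0,0.2],0],
    [1,[0,0,0.4],0],
    [1,[0,0,0.5],0],
    [1,[0,0,0.5],0],
  ],
)

```text
t: 27.8
ee_pos: [559.3, -190.0, 115.2]
tcp_rot: [-0.018, 1.577, 0.018]
contact_force: [-7.9, -0.1, 5.7]
finger_gap: 0.3
```

>>> arm_command(
  motion=[
    [1,[0,0,0.1],0],
    [1,[0,0,0.2],0],
    [1,[0,0,0.2],0],
    [1,[0,0,0.2],0],
  ],
)

```text
t: 28.3
ee_pos: [559.1, -190.0, 115.2]
tcp_rot: [-0.017, 1.581, 0.018]
contact_force: [-11.8, 1.1, 9.6]
finger_gap: 0.2
```

```bash
python3 chk.py | grep -E "^t|green"; python3 - <<'E'
from bin import *
p=np.load('bin.npy')
for th in (0,.02,.05,.1): print(th,[ (n,proj(n,binpt([*p[:3],th],(-12,y,150))).round(1).tolist()) for n in('top','wrist') for y in(-94,94)])
E
```

```text
t 28.3 [ 559.1 -190.   115.2] gap 0.2
wrist green [[231, 209, 236, 49, 3154], [450, 287, 46, 13, 518], [144, 288, 52, 15, 651]] expect top edge [[152.9, 123.2], [490.5, 122.3]]
top ball_center [262.6 170.5] 0.89 circ 264.2 169.5 11.3
top ball_center [233.9 188. ] 0.45 circ 231.0 190.0 4.5
top ball expected [370.7 199.3]
top green [[435, 113, 25, 13, 122], [468, 125, 48, 21, 243]] expect top edge [[401.4, 216.3], [344.0, 219.0]]
scene green [] expect top edge [[212.6, 241.4], [279.6, 203.9]]
0 [('top', [401.7, 189.6]), ('top', [343.3, 192.4]), ('wrist', [141.0, 289.7]), ('wrist', [503.2, 288.6])]
0.02 [('top', [401.8, 190.5]), ('top', [343.4, 193.3]), ('wrist', [140.4, 284.2]), ('wrist', [503.8, 283.2])]
0.05 [('top', [401.9, 191.9]), ('top', [343.4, 194.7]), ('wrist', [139.7, 275.9]), ('wrist', [504.5, 274.8])]
0.1 [('top', [401.9, 194.3]), ('top', [343.5, 197.1]), ('wrist', [138.8, 261.6]), ('wrist', [505.3, 260.6])]
```

>>> arm_command(
  motion=[
    [1,[-0.1,0,0.1],0],
    [1,[-0.1,0,0.2],0],
    [1,[-0.1,0,0.2],0],
    [1,[-0.1,0,0.2],0],
  ],
)

```text
t: 29.25
ee_pos: [559.0, -189.9, 115.2]
tcp_rot: [-0.016, 1.586, 0.018]
contact_force: [-14.8, 1.0, 7.6]
finger_gap: 0.8
```

>>> arm_command(
  motion=[
    [1,[0,0,-1],0],
    [1,[0,0,-3],0],
    [1,[0,0,-7],0],
    [1,[0,0,-11],0],
    [1,[-3,0,-14],0],
    [1,[-8,0,-14],0],
    [1,[-14,0,-14],0],
    [1,[-14,0,-14],0],
  ],
)

```text
t: 30.25
ee_pos: [430.1, -193.7, 261.9]
tcp_rot: [-0.021, 1.556, 0.016]
contact_force: [-0.8, -0.2, -1.8]
finger_gap: 0.4
```

```bash
python3 chk.py; python3 - <<'E'
from bin import *
p=np.load('bin.npy'); c=r.camera_info('wrist')
for th in (0,.02,.05,.1): print(th,[proj('wrist',binpt([*p[:3],th],(x,y,150)),c).round(1).tolist() for x in(-12,0) for y in(-94,94)],'ball', [proj('wrist',binpt([*p[:3],th],(x,0,98)),c).round(1).tolist() for x in(28,57)])
E
```

```text
t 30.25 [ 430.1 -193.7  261.9] gap 0.4
wrist ball_center [530.9 314.5] 0.92 circ 534.0 313.5 18.9
wrist ball expected [323.2 275.5]
wrist green [] expect top edge [[241.0, 235.9], [405.5, 235.9]]
top ball_center [262.7 171.9] 0.57 circ 264.4 170.2 11.4
top ball_center [233.4 189.1] 0.53 circ 230.7 189.7 5.4
top bin [374. 188.] 0.87 circ 372.0 192.0 30.4
top ball expected [370.7 199.3]
top green [[435, 113, 25, 13, 122], [468, 125, 48, 21, 240]] expect top edge [[401.4, 216.3], [344.0, 219.0]]
scene ball_center [420.1 192.3] 0.56 circ 418.1 192.3 6.5
scene ball_center [403.3 225. ] 0.56 circ 402.8 223.3 14.8
scene bin [260.8 242.6] 0.55 circ 262.5 241.5 39.3
scene ball expected [261.4 244.1]
scene green [] expect top edge [[212.6, 241.4], [279.6, 203.9]]
0 [[235.6, 327.9], [408.6, 327.5], [236.4, 337.3], [407.8, 336.9]] ball [[322.2, 327.0], [322.2, 345.9]]
0.02 [[235.5, 325.3], [408.8, 325.0], [236.2, 334.9], [408.0, 334.5]] ball [[322.2, 326.0], [322.2, 345.3]]
0.05 [[235.3, 321.5], [408.9, 321.1], [236.0, 331.3], [408.3, 330.9]] ball [[322.2, 324.4], [322.2, 344.2]]
0.1 [[235.1, 314.8], [409.1, 314.5], [235.6, 325.1], [408.6, 324.7]] ball [[322.2, 321.5], [322.2, 342.3]]
```

The force rises with no motion, which is a hard stop. Now a clear numeric look from above at the front's position, and at the ball through the gap behind it.

>>> arm_command(
  motion=[
    [1,[-6,0,0],0],
    [1,[-8,0,5],0],
    [1,[-8,0,10],0],
    [1,[-8,0,13],0],
    [1,[-8,0,13],0],
    [1,[-8,0,13],0],
    [1,[-8,0,13],0],
  ],
)

```text
t: 31.58
ee_pos: [555.2, -190.1, 336.6]
tcp_rot: [-0.018, 1.57, 0.018]
contact_force: [-1.3, -0.5, 0.2]
finger_gap: 0.5
```

```bash
cat > chk2.py <<'E'
from bin import *
p=np.load('bin.npy'); c=r.camera_info('wrist'); im=r.read_camera('wrist'); print(r.observe()['ee_pos'].round(1))
cv2.imwrite('pics/fin%d.png'%r.observe()['t'],im[:,:,::-1])
hsv=cv2.cvtColor(im,cv2.COLOR_RGB2HSV)
for nm,m in (('green',(hsv[...,0]>60)&(hsv[...,0]<95)&(hsv[...,1]>70)),('red',((hsv[...,0]<7)|(hsv[...,0]>172))&(hsv[...,1]>150))):
    k,l,st,ce=cv2.connectedComponentsWithStats(m.astype(np.uint8)); print(nm,[st[i].tolist() for i in range(1,k) if st[i][4]>15])
for th in (0,.02,.05): print(th,[proj('wrist',binpt([*p[:3],th],(x,y,150)),c).round(1).tolist() for x in(-12,0) for y in(-94,94)],'ball',[proj('wrist',binpt([*p[:3],th],(x,0,98)),c).round(1).tolist() for x in(28,57)])
print('board edge',[proj('wrist',cabpt(p,(20,y,198)),c).round(1).tolist() for y in(-108,108)])
E
python3 chk2.py
```

```text
[ 555.2 -190.1  336.7]
green [[248, 174, 148, 26, 2799], [92, 288, 31, 12, 225], [139, 297, 50, 17, 392]]
red [[593, 189, 23, 18, 322], [305, 202, 36, 21, 704], [507, 219, 50, 40, 1439]]
0 [[246.1, 193.8], [398.1, 193.5], [246.8, 203.1], [397.5, 202.8]] ball [[322.2, 211.8], [322.2, 230.7]]
0.02 [[246.0, 191.4], [398.2, 191.0], [246.6, 200.8], [397.7, 200.5]] ball [[322.2, 210.6], [322.2, 229.7]]
0.05 [[245.9, 187.7], [398.4, 187.4], [246.4, 197.3], [397.9, 196.9]] ball [[322.2, 208.8], [322.2, 228.1]]
board edge [[228.2, 228.5], [416.2, 228.1]]
```

>>> arm_command(
  motion=[
    [1,[0,0,5],0],
    [1,[0,0,9],0],
    [1,[0,0,9],0],
    [1,[0,0,9],0],
    [1,[0,0,9],0],
  ],
)

```text
t: 32.25
ee_pos: [645.0, -188.1, 337.4]
tcp_rot: [-0.018, 1.569, 0.018]
contact_force: [0.1, -0.2, 0.1]
finger_gap: 0.4
```

```bash
python3 chk2.py; python3 - <<'E'
from h import *
r.read_camera('wrist')
for o in r.outline_of('ball_center','wrist'): print(np.round(o['xy']),o['region'].sum(),o['score'])
E
```

```text
[ 645.1 -188.1  337.4]
green [[244, 117, 157, 9, 1207], [11, 211, 60, 23, 548], [79, 234, 36, 22, 352], [134, 254, 13, 5, 48]]
red [[304, 129, 38, 17, 482], [606, 135, 25, 19, 352], [522, 165, 47, 42, 1352]]
0 [[241.0, 118.3], [403.2, 117.9], [241.7, 128.9], [402.5, 128.6]] ball [[322.2, 148.6], [322.2, 169.7]]
0.02 [[240.8, 115.6], [403.4, 115.2], [241.6, 126.3], [402.7, 125.9]] ball [[322.2, 147.2], [322.2, 168.4]]
0.05 [[240.7, 111.6], [403.5, 111.2], [241.3, 122.3], [402.9, 121.9]] ball [[322.2, 145.0], [322.2, 166.4]]
board edge [[221.4, 149.4], [423.0, 148.9]]
[322. 137.] 631 0.98
[612. 145.] 593 0.65
[323. 125.] 3973 0.58
[539. 187.] 2176 0.57
```

```bash
python3 - <<'E'
import cv2,numpy as np
im=cv2.imread('pics/fin32.png').astype(float)
for c0,c1 in((255,285),(360,390)): 
    print([(y,*im[y,c0:c1].mean(0)[::-1].astype(int)) for y in range(112,164,1)])
E
```

```text
[(112, np.int64(169), np.int64(161), np.int64(148)), (113, np.int64(168), np.int64(161), np.int64(148)), (114, np.int64(167), np.int64(159), np.int64(144)), (115, np.int64(158), np.int64(150), np.int64(132)), (116, np.int64(132), np.int64(130), np.int64(108)), (117, np.int64(95), np.int64(110), np.int64(87)), (118, np.int64(72), np.int64(102), np.int64(78)), (119, np.int64(67), np.int64(100), np.int64(76)), (120, np.int64(66), np.int64(99), np.int64(76)), (121, np.int64(66), np.int64(99), np.int64(75)), (122, np.int64(65), np.int64(98), np.int64(74)), (123, np.int64(65), np.int64(97), np.int64(74)), (124, np.int64(65), np.int64(96), np.int64(73)), (125, np.int64(64), np.int64(92), np.int64(70)), (126, np.int64(67), np.int64(83), np.int64(62)), (127, np.int64(81), np.int64(77), np.int64(57)), (128, np.int64(93), np.int64(80), np.int64(57)), (129, np.int64(98), np.int64(82), np.int64(58)), (130, np.int64(100), np.int64(83), np.int64(59)), (131, np.int64(102), np.int64(84), np.int64(59)), (132, np.int64(104), np.int64(86), np.int64(60)), (133, np.int64(104), np.int64(86), np.int64(60)),
[... 3379 characters left out ...]
 (150, np.int64(119), np.int64(77), np.int64(43)), (151, np.int64(119), np.int64(77), np.int64(42)), (152, np.int64(121), np.int64(78), np.int64(43)), (153, np.int64(123), np.int64(80), np.int64(43)), (154, np.int64(126), np.int64(81), np.int64(44)), (155, np.int64(130), np.int64(84), np.int64(45)), (156, np.int64(134), np.int64(86), np.int64(46)), (157, np.int64(136), np.int64(88), np.int64(47)), (158, np.int64(136), np.int64(88), np.int64(46)), (159, np.int64(134), np.int64(87), np.int64(45)), (160, np.int64(133), np.int64(85), np.int64(44)), (161, np.int64(131), np.int64(84), np.int64(44)), (162, np.int64(130), np.int64(83), np.int64(43)), (163, np.int64(130), np.int64(83), np.int64(43))]
```

Relative to the cabinet edge in the same picture, both front edges show the shut offset: edge residuals -2.1 to -2.6 px against the board's -2.5 px. That puts the lean at about 0 ± 0.01 rad. The ball shows through the gap, centred in y. I'm handing in.

```bash
python3 - <<'E'
from h import *
r.read_camera('top')
for k in('slats','glue','sander'): print(k,[(np.round(o['xy']).tolist(),round(o['score'],2)) for o in r.boxes_of(k,'top')][:1])
print(r.observe()['contact_force'].round(1)); print(r.sign_off())
E
```

```text
slats [([447.0, 223.0], 0.96)]
glue [([185.0, 174.0], 0.82)]
sander [([193.0, 249.0], 0.92)]
[-0.1 -0.4  0.2]
the job is handed in; nothing more can be done
None
```

The ball is in the bin and the bin is shut past its catch. I handed the job in at about 32 s; sign-off gives no verdict.

**What I did**
- **Grasp:** I picked the middle-sized red ball off its ring. The first grasp closed above the ball without moving it, because the real fingertips sit 38 mm short of the stated tool frame. I measured that by touching bare table at about 27 N, then grasped again with the correction.
- **Placing:** The tool can't tilt, so I lowered the ball along the bin's axis with the gripper upright. I let go with its underside an estimated 3–4 mm above the floor. It rolled to the front wall and lay still there, with the bin still leaning about 0.6 rad.
- **Closing:** I pushed the front shut at low speed. The forces I read stayed at or below 15 N, and the last push met a hard stop.

**Last checks**
- **Bin:** The green front's edges are off by -2.1 to -2.6 px and the fixed cabinet edge by -2.5 px. Judged against the cabinet, the lean is 0 ± 0.01 rad. Against the raw calibration alone it would read about 0.02, right at the limit, so I relied on the comparison with the cabinet.
- **Ball:** It shows through the gap behind the front, centred across the bin.
- **Bystanders:** The slats, glue bottle and sanding block are within about 2 px of where they started in the top camera, where a pixel is 3–4 mm.
- **Contact:** The robot was touching nothing, with a force reading near zero.

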